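# Slide the upright battery into its charging dock

## Robot

A 7-joint arm with a two-finger parallel gripper is mounted at the origin on a cart in front of the work surface, level with it; the furniture and walls round the work are solid. World frame = base frame: x ahead of the robot, y to its left, z up, the work surface at z = 0. Lengths are in m, angles in rad, forces in N, time in s.
With the tool pointing down it reaches from about 0.4 to 0.85 m from the base axis. Payload 6.9 kg.
Tool frame: the origin (TCP) lies midway between the tips of the shut fingers; the grasp point (between the pads) lies 19 mm behind it (r.grip_point_offset is the distance from the TCP to the grasp point, in m); z points along the fingers, y is the line along which they close (so a half turn about z gives the same grasp; the last joint's range is limited). The gripper opens to 85 mm and grips with 20 to 120 N. Pads are 22 mm wide; open, the fingers measure 114 mm over their backs; the gripper's body (76 mm by 85 mm) begins 54 mm behind the grasp point. The pads swing forward as they close: fully open they stand 13 mm farther back than shut.
Start: joints at [1.29, 0.507, -0.238, 1.5, 0.126, 1.149, -0.155], TCP at [0.235, -0.579, 0.193] pointing down, gripper open.
Joint ranges: [-3.08, 3.08], [-0.24, 2.05], [-1.43, 1.35], [0, 2.5], [-1.52, 4.66], [0.17, 1.96], [-2.89, 2.89]. Speed limits (rad/s): [2.39, 2.39, 3.14, 3.14, 3.14, 3.14, 3.14].

## Interface

Orientations are given as a rotation vector (axis times angle).
In Python, from station import r gives the robot as it stands. The module is installed in compiled form; this text tells all that it offers. Calls block until the motion is done:
- r.goto(position, orientation): joint-space move of the TCP to a pose.
- r.move_l(position, attitude=None, feed=0.15): straight line of the TCP; attitude=None keeps the orientation; feed is the mean speed in m/s.
- r.set_joints(angles): joint-space move.
- r.grip(opening, effort=None): finger opening in m; effort is the grip in N (None keeps the last); returns when the fingers have stopped.
- r.pause(seconds).
- r.solve_ik(position, orientation): joint angles nearest the present ones, or None.
- r.sense(): the state.
- r.snapshot(name): name is "scene" or "top"; returns a dict with "color" (400x640x3 uint8, red, green, blue), "K" (3x3 intrinsics, pixels), "R" (3x3) and "t" (3): a world point X has camera coordinates R X + t. Camera axes: x right, y down, z forward; pixel columns grow to the right and rows downward; lengths in m; the calibration is good to about 2 mm. A picture is of the moment at which its call begins. There is no depth.
A pose or a line that the arm cannot do raises r.IKError and nothing moves.
- r.close_job(): hands the job in; it is judged then, once.
The state is a dict: "time_s": time; "q": joint angles; "qvel": joint speeds; "tau": joint torques, N m; "tool_pos": TCP position; "tcp_rot": TCP orientation; "ft_force": force on the tool from outside, world axes, zero at the start; "torque": the same for the moment, N m; "finger_gap": finger opening in m; "grip_force": force on a finger pad.
Only numpy, scipy, OpenCV 4.12 (cv2) and the standard library are available. Lean on these libraries where they do the work, as an engineer would, in place of code of your own. Each camera call takes 0.05 s, during which the arm holds its last target. There are 200 camera calls.

## Task

Put the heavy upright battery on charge without lifting or gripping it: with the fingertips, push it low on its dark base, sideways into line with the charging dock and then straight in, until it is fully home against the contacts and the orange side catch has snapped into its notch. Push only on the low base, never on the tall yellow case or its handle, because it is top-heavy; keep it flat on the bench without rocking, and leave the other tools where they are.

Things in the scene. Friction and masses are not known exactly. Their poses are not given: they have to be found in the camera images.
- battery: The battery, about 1.65 kg, loose on the bench. Origin: centre of the underside of its dark base, 106 mm long (x), 84 mm wide (y), 45 mm high. +x is its rear, which enters the dock first. The front of the base is a free step; the tall case stands on the rear part only. Each side has a notch 10 mm deep (x = -36 to +4 mm) for the catch. It slides on the bench with about 10 N (friction about 0.6)
- battery_front (a point): Middle of the base's vertical front face, 22 mm above the bench, x = -53 mm in the battery's frame: the face to push it in by. The step behind this face is 49 mm deep and 45 mm high
- battery_case: The battery's tall yellow case, fixed on the base: 56 x 76 mm, from 45 to 155 mm above the bench, black carrying handle on top up to 192 mm. Origin: centre of its underside, x = +24, z = +45 mm in the battery's frame; same axes. It holds the cells: the centre of mass lies about 18 mm behind the battery's middle and 80 mm up, so a push higher than about 55 mm tips the battery. Not to be touched
- dock: The charging dock, fixed to the bench: a lane between two low white nylon rails that ends at a slim black charger 116 mm wide, 135 mm high. Its frame lies on the bench exactly where the battery's frame lies when fully home; x points into the dock, away from the mouth. Lane 90 mm wide, straight from x = -20 to +53 mm, where the charger's face stops the battery. No floor: the battery slides on the bench
- dock_mouth (a point): Middle of the lane's mouth, on the bench, x = -50 mm in the dock's frame. From x = -20 mm to here the slippery rails (26 mm high) flare outward by 6 mm a side. At the start the battery stands short of the mouth (its origin 125 to 165 mm from home) and 5 to 60 mm to the right (-y) of the lane's middle, turned up to 0.3 rad against it
- dock_catch (a joint): Orange sprung catch on the right-hand (-y) rail, 28 to 41 mm above the bench, on a pin at the mouth. 0 rad: sprung out into the lane, as at the start and again once in the notch; 0.1 to 0.2 rad while the base passing in pushes its ramped nose aside (up to 3 N more push). It snaps in when the battery is within about 2 mm of home, and then lets it back out by 6 mm at most
- dock_contacts (a joint): Sprung contact block in the middle of the charger's face, 24 mm above the bench. 0 m: out, 10 mm proud; 0.010 m: pushed flush by a battery fully home, with about 3 N
- flap_disc: Loose bystander: blue-grey abrasive flap disc, 112 mm across, lying flat on the right part of the bench inside the clamped steel frame. Origin: centre of its underside
- weld_magnet: Loose bystander: red arrow-shaped magnet, 80 x 104 x 16 mm, lying on the right part of the bench. Origin: centre of its underside
- tape_measure: Loose bystander: yellow tape measure, 35 x 82 x 65 mm, standing at the back of the bench. Origin: centre of its underside
- spanner_13: Loose bystander: spanner, 163 mm long, lying on the right part of the bench. Origin: centre of its underside

How it is judged:
By the outcome, as a careful person would: the job done as asked, in the order asked, and still so for the second after the job is handed in, with the robot touching nothing.
It also fails if it takes over 59 s, if anything falls off the work surface, if the arm or the gripper's body presses on something with over 40 N, if the wrist force passes 120 N, or if a joint passes its speed limit or range.

## Working session

There is one attempt and no reset: what is moved stays moved. The work goes in short steps, each a Python script; the robot and the scene stay as the last script left them, time stands still between calls to the robot, and variables do not carry over. Pictures are saved under pics/ and viewed, at most 10 in all, crops included, and the job is handed in when it is done.

```bash
mkdir -p pics; python3 - <<'E'
from station import r
import cv2,numpy as np
for n in("scene","top"):
    s=r.snapshot(n); cv2.imwrite(f"pics/{n}0.png",cv2.cvtColor(s["color"],cv2.COLOR_RGB2BGR)); np.savez(n,K=s["K"],R=s["R"],t=s["t"])
    print(n,s["K"].round(1).tolist(),s["R"].round(3).tolist(),s["t"].round(3).tolist(),(-s["R"].T@s["t"]).round(3))
s=r.sense();print(s["time_s"],s["tool_pos"],s["tcp_rot"])
E
```

```text
scene [[415.3, 0.0, 315.2], [0.0, 415.3, 201.9], [0.0, 0.0, 1.0]] [[-0.825, -0.566, 0.001], [-0.392, 0.57, -0.723], [0.408, -0.596, -0.691]] [0.448, 0.303, 0.597] [0.244 0.437 0.631]
top [[417.0, 0.0, 326.0], [0.0, 417.0, 201.7], [0.0, 0.0, 1.0]] [[0.016, -1.0, 0.002], [-0.998, -0.016, -0.058], [0.059, -0.001, -0.998]] [-0.079, 0.575, 0.969] [ 0.519 -0.069  1.001]
0.1 [ 0.23491086 -0.57862844  0.19271218] [-3.08180333e+00 -6.01912300e-01  5.15759097e-04]
```

View pics/top0.png

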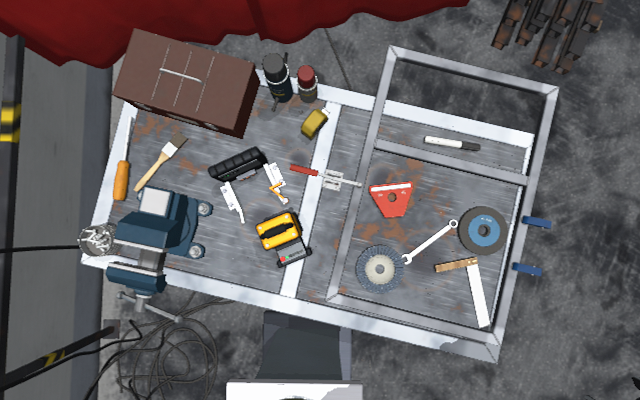

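View pics/scene0.png

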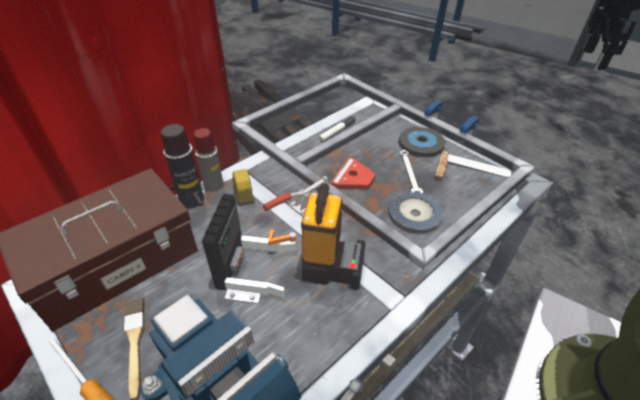

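The top view shows the battery at about (280,238), the dock charger at (237,163), the rails at (232,200) and (275,183), and the catch at (280,193). I'll enlarge both views.

```bash
python3 - <<'E'
import cv2
a=cv2.imread("pics/top0.png")[140:275,195:330];cv2.imwrite("pics/topc.png",cv2.resize(a,(594,594),interpolation=cv2.INTER_CUBIC))
a=cv2.imread("pics/scene0.png")[180:310,195:375];cv2.imwrite("pics/scenec.png",cv2.resize(a,(792,572),interpolation=cv2.INTER_CUBIC))
E
```

```text
(no output)
```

View pics/topc.png

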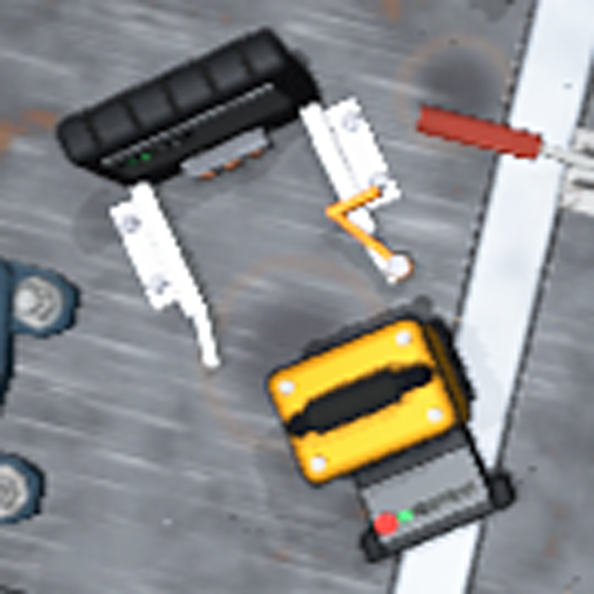

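View pics/scenec.png

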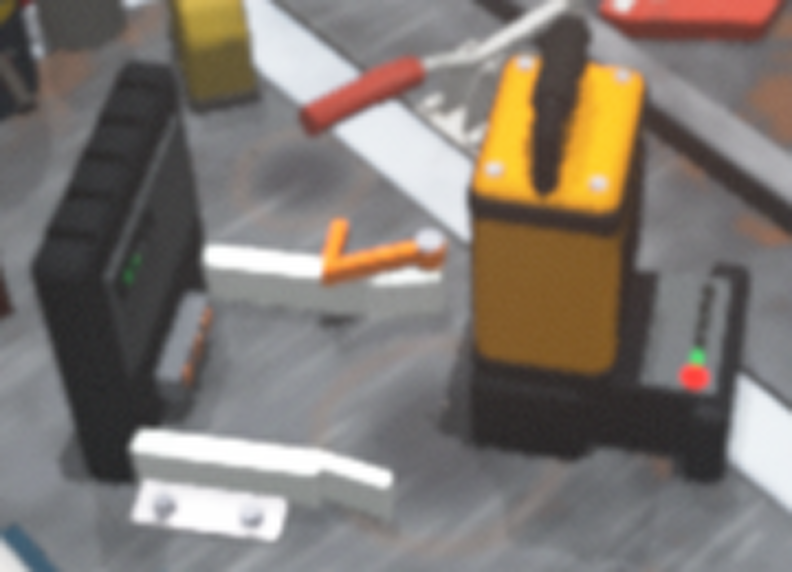

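```bash
cat > h.py <<'E'
import numpy as np
from scipy.optimize import least_squares
C={n:np.load(n+".npz") for n in("top","scene")}
def proj(n,P):
    c=C[n];p=(c["R"]@P.T).T+c["t"];p=p@c["K"].T;return p[:,:2]/p[:,2:]
def W(f,P):
    P=np.asarray(P,float);c,s=np.cos(f[2]),np.sin(f[2]);return np.c_[f[0]+c*P[:,0]-s*P[:,1],f[1]+s*P[:,0]+c*P[:,1],P[:,2]]
OFF={"top":(195,140),"scene":(195,180)}
def fit(obs,g):
    # obs: (view,(u,v) in 4.4x crop,(x,y,z) mm local)
    def res(f):return np.concatenate([proj(n,W(f,[np.array(P)/1e3]))[0]-(np.array(OFF[n])+np.array(uv)/4.4-.4) for n,uv,P in obs])
    s=least_squares(res,g,loss="soft_l1");return s.x,s.fun.reshape(-1,2)
E
python3 - <<'E'
from h import *
t,s="top","scene"
dock=[(t,(218,360),(-50,51,26)),(t,(385,281),(-50,-51,26)),(t,(151,183),(53,45,26)),(t,(303,109),(53,-45,26)),(t,(188,287),(-20,45,26)),
(s,(392,472),(-50,51,26)),(s,(443,278),(-50,-51,26)),(s,(322,452),(-20,45,26)),(s,(205,263),(53,-45,26))]
bat=[(t,(268,380),(52,38,155)),(t,(417,318),(52,-38,155)),(t,(315,487),(-4,38,155)),(t,(464,425),(-4,-38,155)),(t,(368,558),(-53,42,45)),(t,(515,492),(-53,-42,45)),
(s,(473,195),(52,38,155)),(s,(640,205),(-4,38,155)),(s,(645,70),(-4,-38,155)),(s,(508,58),(52,-38,155)),(s,(475,440),(53,42,0)),(s,(715,478),(-53,42,0)),(s,(745,268),(-53,-42,45))]
fs=[]
for o in(dock,bat):
    f,e=fit(o,[.55,.05,.3]);fs.append(f);print(f.round(4),e.round(1).tolist())
d,b=fs;c,q=np.cos(d[2]),np.sin(d[2]);v=b[:2]-d[:2]
print("battery in dock",c*v[0]+q*v[1],-q*v[0]+c*v[1],b[2]-d[2])
from station import r
# reachability: tool yaw so closing axis along dock y etc
from scipy.spatial.transform import Rotation as Ro
for yaw in (d[2],d[2]+np.pi/2,d[2]-np.pi/2,d[2]+np.pi):
    ro=(Ro.from_euler("z",yaw)*Ro.from_euler("x",np.pi)).as_rotvec()
    for p in [(-70,0,22),(-230,0,22),(-150,-110,22)]:
        w=W(d,[np.array(p)/1e3])[0];k=r.solve_ik(w,ro);print(round(yaw,2),p,w.round(3),None if k is None else np.round(k,2))
E
```

```text
[0.5933 0.0977 0.4458] [[-0.6, 0.3], [1.3, 0.1], [-0.9, -0.4], [-0.4, 0.5], [3.4, 4.2], [-0.3, 0.2], [-0.7, 0.0], [-0.4, -0.4], [0.3, -0.6]]
[0.4867 0.0191 0.4331] [[-1.4, -0.5], [-0.9, -1.6], [-1.1, 0.6], [-0.5, -0.6], [0.8, 2.1], [1.2, 2.1], [-0.7, -2.3], [-3.5, -0.2], [1.2, -1.9], [-0.2, -2.9], [-0.3, 1.9], [3.0, 1.4], [2.0, -2.0]]
battery in dock -0.13013374930414462 -0.02498382515764843 -0.01270392421346972
0.45 (-70, 0, 22) [0.53  0.068 0.022] [ 0.1   0.6  -0.41  1.95  0.37  0.67 -1.67]
0.45 (-230, 0, 22) [ 0.386 -0.001  0.022] [ 0.22  0.44 -0.39  2.32  0.38  0.44 -1.61]
0.45 (-150, -110, 22) [ 0.505 -0.066  0.022] [ 0.31  0.56 -0.33  2.01  0.31  0.62 -1.36]
2.02 (-70, 0, 22) [0.53  0.068 0.022] [ 0.28  0.65 -0.7   1.95  0.61  0.76 -0.33]
2.02 (-230, 0, 22) [ 0.386 -0.001  0.022] [ 0.37  0.47 -0.6   2.32  0.57  0.5  -0.25]
2.02 (-150, -110, 22) [ 0.505 -0.066  0.022] [ 0.54  0.62 -0.69  2.01  0.6   0.72 -0.09]
-1.12 (-70, 0, 22) [0.53  0.068 0.022] [-0.16  0.57 -0.02  1.95  0.01  0.62 -2.88]
-1.12 (-230, 0, 22) [ 0.386 -0.001  0.022] [-0.03  0.42 -0.04  2.32  0.04  0.4  -2.8 ]
-1.12 (-150, -110, 22) [ 0.505 -0.066  0.022] [ 0.06  0.55  0.04  2.02 -0.03  0.58 -2.58]
3.59 (-70, 0, 22) [0.53  0.068 0.022] [ 0.52  0.88 -1.23  1.94  0.96  1.08  0.88]
3.59 (-230, 0, 22) [ 0.386 -0.001  0.022] [ 0.72  0.69 -1.23  2.31  0.96  0.82  0.84]
3.59 (-150, -110, 22) [ 0.505 -0.066  0.022] [ 0.79  0.85 -1.23  2.01  0.96  1.04  1.11]
```

Fits: dock at (0.593, 0.098), yaw 0.446. The battery, in the dock frame, is at (-130, -25) mm and about -0.01 rad. First I'll push sideways with two tilted fingertips straddling the centre of mass, starting with an approach from the right.

```bash
cat >> h.py <<'E'
from scipy.spatial.transform import Rotation as Ro
D=np.array([0.5933,0.0977,0.4458])
def w(x,y,z): return W(D,[np.array([x,y,z])/1e3])[0]
def att(fwd_ang,tilt,flip=1):
    "tool z down, leaning so that tips lead along fwd (angle in dock frame)"
    a=D[2]+fwd_ang; f=np.array([np.cos(a),np.sin(a),0]);u=np.array([0,0,1.])
    z=-u*np.cos(tilt)+f*np.sin(tilt); x=flip*(f*np.cos(tilt)+u*np.sin(tilt)); y=np.cross(z,x)
    return Ro.from_matrix(np.c_[x,y,z]).as_rotvec()
def dk(p): # world -> dock mm
    v=np.array(p[:2])-D[:2];c,s=np.cos(D[2]),np.sin(D[2]);return np.round(1e3*np.array([c*v[0]+s*v[1],-s*v[0]+c*v[1],p[2]]),1)
def F(r): # force in dock axes
    f=np.array(r.sense()["ft_force"]);c,s=np.cos(D[2]),np.sin(D[2]);return np.round([c*f[0]+s*f[1],-s*f[0]+c*f[1],f[2]],1)
def save(r,view,name,o,sz,k,frames=()):
    import cv2
    im=cv2.cvtColor(r.snapshot(view)["color"],cv2.COLOR_RGB2BGR)[o[1]:o[1]+sz[1],o[0]:o[0]+sz[0]]
    im=cv2.resize(im,None,fx=k,fy=k,interpolation=cv2.INTER_CUBIC)
    for f,polys in frames:
        for P in polys:
            q=((proj(view,W(f,np.array(P)/1e3))-o+.5)*k).astype(int);cv2.polylines(im,[q],True,(255,0,255),1)
    cv2.imwrite(name,im)
DP=[[(-50,51,26),(-20,45,26),(53,45,26),(53,-45,26),(-20,-45,26),(-50,-51,26)]]
BP=[[(-53,42,0),(-53,-42,0),(53,-42,0),(53,42,0)],[(-53,42,45),(-53,-42,45),(-4,-42,45),(-4,42,45)],[(-4,38,155),(-4,-38,155),(52,-38,155),(52,38,155)]]
E
python3 - <<'E'
from h import *
from station import r
for fl in(1,-1):
    A=att(np.pi/2,np.radians(30),fl)
    for p in[(-137,-135,250),(-137,-102,15),(-137,-45,15)]:
        k=r.solve_ik(w(*p),A);print(fl,p,w(*p).round(3),None if k is None else np.round(k,2))
    A=att(0,0.1,fl)
    for p in[(-230,0,150),(-230,0,20),(-64,0,20)]:
        k=r.solve_ik(w(*p),A);print(fl,p,None if k is None else np.round(k,2))
E
```

```text
1 (-137, -135, 250) [ 0.528 -0.083  0.25 ] [ 0.82  0.68 -0.88  1.36  0.04  1.55  0.44]
1 (-137, -102, 15) [ 0.514 -0.053  0.015] [ 0.79  0.91 -0.83  1.69  0.2   1.06  0.42]
1 (-137, -45, 15) [ 0.489 -0.002  0.015] [ 0.76  0.88 -0.87  1.8   0.21  0.96  0.33]
1 (-230, 0, 150) [ 0.59  0.18 -0.72  2.21  0.13  0.7  -1.33]
1 (-230, 0, 20) [ 0.21  0.41 -0.31  2.41  0.33  0.26 -1.52]
1 (-64, 0, 20) [ 0.09  0.56 -0.36  2.03  0.35  0.5  -1.64]
-1 (-137, -135, 250) [ 0.528 -0.083  0.25 ] [ 0.37  0.57  0.    1.37 -0.35  1.6  -2.27]
-1 (-137, -102, 15) [ 0.514 -0.053  0.015] [ 0.36  0.77 -0.05  1.69 -0.38  1.08 -2.13]
-1 (-137, -45, 15) [ 0.489 -0.002  0.015] [ 0.32  0.73 -0.09  1.81 -0.4   0.99 -2.16]
-1 (-230, 0, 150) [ 0.96  0.29 -1.22  2.21  0.36  0.76  1.53]
-1 (-230, 0, 20) [ 0.77  0.66 -1.23  2.4   1.09  0.69  0.74]
-1 (-64, 0, 20) [ 0.56  0.85 -1.23  2.03  1.05  0.95  0.81]
```

```bash
python3 - <<'E'
from h import *
from station import r
A=att(np.pi/2,np.radians(30),1)
r.goto(w(-137,-150,260),A)
r.grip(0.065)
r.move_l(w(-137,-105,90),feed=.15)
print(F(r),r.sense()["finger_gap"],r.sense()["time_s"])
r.move_l(w(-137,-105,14),feed=.1)
print(F(r),dk(r.sense()["tool_pos"]),r.sense()["time_s"])
b=np.r_[w(-130,-25,0)[:2],.433]
save(r,"scene","pics/s1.png",(180,150),(200,150),4,[(D,DP),(b,BP)])
save(r,"top","pics/t1.png",(195,140),(140,140),4,[(D,DP),(b,BP)])
E
```

```text
[-0.2 -0.2  1.3] 0.0647643397371378 3.7667
[0.3 0.2 0.1] [-136.6 -105.    14.5] 4.675
```

View pics/s1.png

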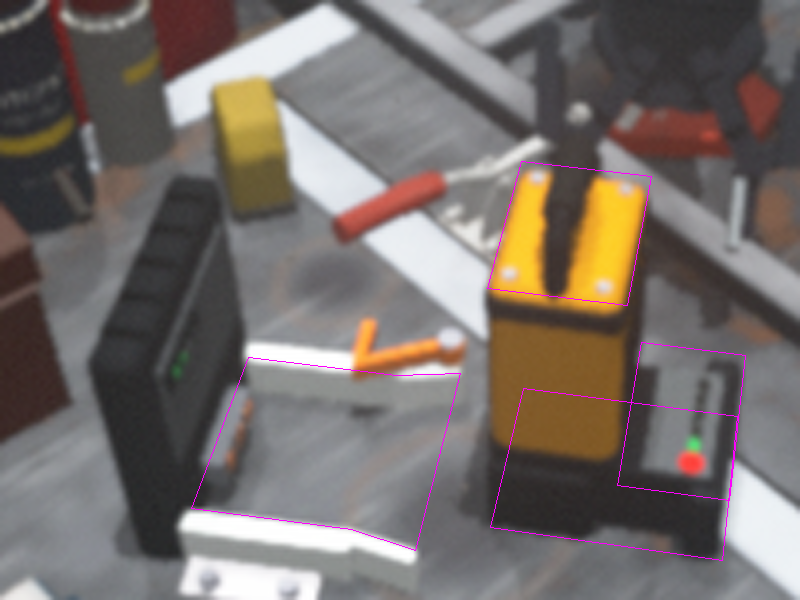

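View pics/t1.png

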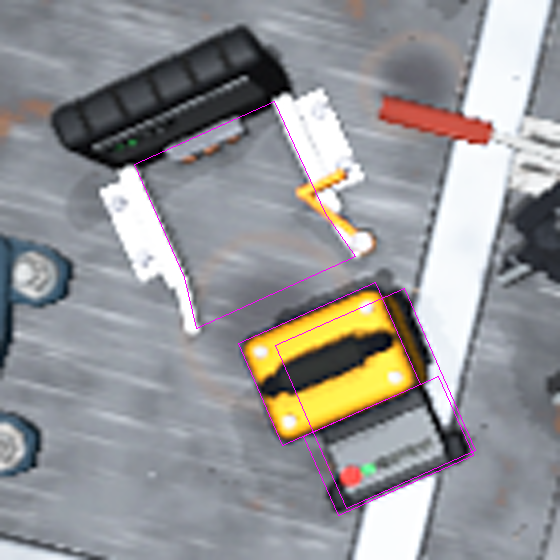

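The overlays agree with the battery and dock to a few mm. Before pushing, I'll check where the fingers should appear.

```bash
python3 - <<'E'
from h import *
from station import r
s=r.sense();print(s["tool_pos"],F(r))
R=Ro.from_rotvec(s["tcp_rot"]).as_matrix();print(R.round(2).tolist())
for y in(-40,40):
  for z in (0,-9,-73):
    p=np.array(s["tool_pos"])+R@np.array([0,y,z])/1e3
    print(y,z,dk(p),"scene",((proj("scene",p[None])[0]-[180,150])*4).round(),"top",((proj("top",p[None])[0]-[195,140])*4).round())
save(r,"top","pics/t2.png",(260,110),(160,150),4)
E
```

```text
[ 0.51547645 -0.05610039  0.01467608] [-0.7  0.1 -0. ]
[[-0.37, 0.9, -0.21], [0.78, 0.43, 0.45], [0.5, 0.0, -0.87]]
-40 0 [-176.5 -105.2   14.6] scene [730. 334.] top [528. 412.]
-40 -9 [-176.5 -109.7   22.4] scene [732. 317.] top [535. 409.]
-40 -73 [-176.6 -141.7   77.9] scene [746. 192.] top [588. 389.]
40 0 [ -96.5 -105.2   14.7] scene [570. 316.] top [471. 288.]
40 -9 [ -96.5 -109.7   22.5] scene [572. 299.] top [478. 285.]
40 -73 [ -96.6 -141.7   78. ] scene [583. 175.] top [528. 257.]
```

View pics/t2.png

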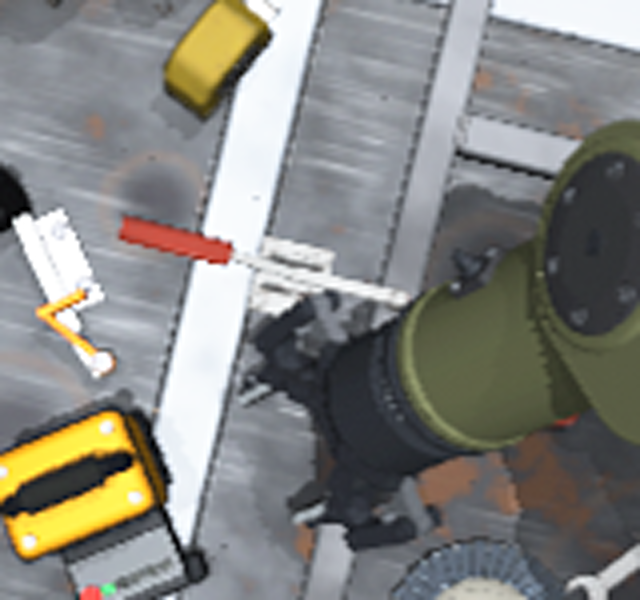

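```bash
python3 - <<'E'
from h import *
def tri(a,b):
    f=lambda X:np.r_[proj("scene",X[None])[0]-a,proj("top",X[None])[0]-b]
    s=least_squares(f,[.5,-.06,.02]);return dk(s.x),s.fun.round(1)
print(tri((363.7,211.7),(335,240)))
print(tri((363.7,211.7),(332.5,239.5)))
print(tri((363.7,196),(335,240)))
E
```

```text
(array([-175.2, -125. ,   56.3]), array([ 0.5,  0. , -0.2, -0.5]))
(array([-173.7, -120.4,   60.8]), array([-0.3, -0. ,  0.2,  0.3]))
(array([-172.6, -124.7,   98.1]), array([ 0.9,  0.1, -0.5, -0.9]))
```

```bash
python3 - <<'E'
from h import *
from station import r
import cv2
a=r.snapshot("scene")["color"][150:250,300:400,::-1];b=r.snapshot("top")["color"][180:280,290:390,::-1]
im=np.hstack([cv2.resize(np.ascontiguousarray(i),(400,400),interpolation=cv2.INTER_CUBIC) for i in(a,b)])
im=cv2.convertScaleAbs(im,alpha=1.6,beta=20)
s=r.sense();R=Ro.from_rotvec(s["tcp_rot"]).as_matrix()
for y in(-40,40):
    P=np.array([s["tool_pos"]+R@np.array([0,y,z])/1e3 for z in(0,-40,-90)])
    for k,(n,o) in enumerate((("scene",(300,150)),("top",(290,180)))):
        cv2.polylines(im,[((proj(n,P)-o)*4+[400*k,0]).astype(int)],False,(255,0,255),1)
cv2.imwrite("pics/f.png",im);print(r.sense()["time_s"],r.sense()["qvel"],dk(s["tool_pos"]),r.grip_point_offset)
E
```

```text
4.925 [ 0.00010289  0.00212172  0.00199378  0.00313142 -0.00300454  0.00153316
  0.00085312] [-136.8 -105.2   14.5] 0.0187
```

View pics/f.png

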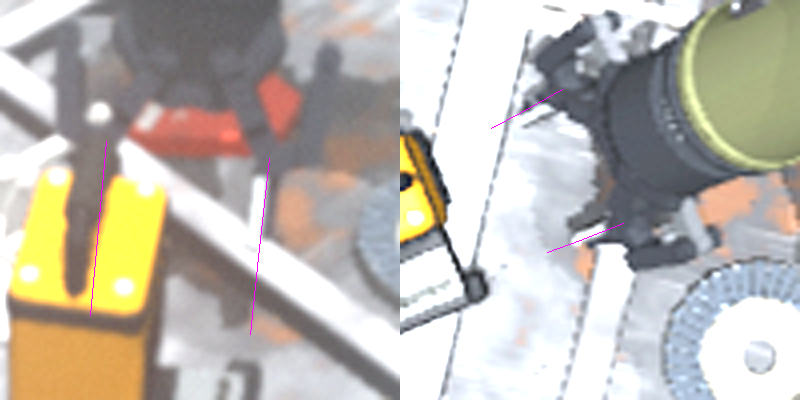

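The picture shows the fingertips about 40 mm back along the tool axis from the stated TCP. I'll feel for the bench gently to settle it.

```bash
python3 - <<'E'
from h import *
from station import r
z=14
while z>-30:
    z-=2
    r.move_l(w(-137,-105,z),feed=.03); f=F(r)
    if abs(f[2])>4 or np.linalg.norm(f)>6: break
print(z,f,dk(r.sense()["tool_pos"]),r.sense()["time_s"])
E
```

```text
-16 [2.3 3.1 6. ] [-136.2 -104.2  -15.3] 8.675
```

```bash
python3 - <<'E'
from h import *
from station import r
import cv2
def panel():
    s=r.sense();R=Ro.from_rotvec(s["tcp_rot"]).as_matrix();o_=[]
    ims=[]
    for n,o in (("scene",(300,160)),("top",(300,180))):
        im=np.ascontiguousarray(r.snapshot(n)["color"][o[1]:o[1]+75,o[0]:o[0]+100,::-1])
        im=cv2.convertScaleAbs(cv2.resize(im,(400,300),interpolation=cv2.INTER_CUBIC),alpha=1.4,beta=20)
        for z in (0,-20,-40,-60,-80):
            q=((proj(n,(s["tool_pos"]+R@np.array([0,0,z])/1e3)[None])[0]-o)*4).astype(int);cv2.circle(im,tuple(map(int,q)),2,(255,0,255),-1)
        ims.append(im)
    print(dk(s["tool_pos"]),s["finger_gap"],F(r));return np.hstack(ims)
r.move_l(w(-137,-105,-14),feed=.05);a=panel()
r.move_l(w(-137,-105,14),feed=.1)
r.grip(0);r.pause(.2);b=panel()
cv2.imwrite("pics/g.png",np.vstack([a,b]));print(r.sense()["time_s"])
E
```

```text
[-136.7 -104.5  -13.9] 0.06532950753365248 [2.7 4.1 0.7]
[-137. -105.   14.] 4.3228091451961326e-05 [-0.2 -0.2  0.7]
10.3917
```

View pics/g.png

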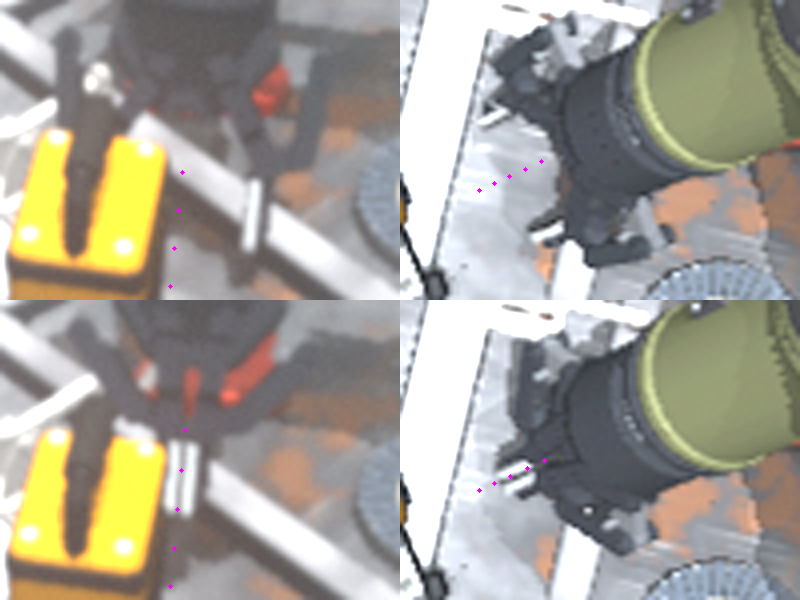

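```bash
python3 - <<'E'
from h import *
def tri(a,b):
    f=lambda X:np.r_[proj("scene",X[None])[0]-a,proj("top",X[None])[0]-b]
    s=least_squares(f,[.5,-.06,.02]);return dk(s.x),s.fun.round(1)
print("open touch R",tri((362,222.5),(335,239)))
print("shut",tri((345.5,214.5),(325,224.5)))
from station import r
r.move_l(w(-137,-105,14))
z=-6
r.move_l(w(-137,-105,z),feed=.05)
while z>-45:
    z-=2
    r.move_l(w(-137,-105,z),feed=.04); f=F(r)
    if np.linalg.norm(f)>5: break
print(z,f,dk(r.sense()["tool_pos"]),r.sense()["time_s"])
# frame bar location in dock coords at z=0.03: from crop t2 px (330,560),(410,260)
for u in((330,560),(410,260),(315,540)):
    p=np.array([260+u[0]/4,110+u[1]/4]);s=least_squares(lambda X:proj("top",np.array([[X[0],X[1],.03]]))[0]-p,[.5,-.1]);print(u,dk(np.r_[s.x,.03]))
r.move_l(w(-137,-105,14))
E
```

```text
open touch R (array([-174.4, -126.2,   24.3]), array([ 0.5,  0. , -0.2, -0.5]))
shut (array([-137.7, -119.2,   48.7]), array([-0.9, -0.1,  0.5,  1. ]))
-30 [-2.2 -1.6 10.4] [-136.8 -104.9  -29. ] 14.1917
(330, 560) [-205.7 -131.4   30. ]
(410, 260) [ -66.6 -247.2   30. ]
(315, 540) [-191.6 -128.3   30. ]
```

Touch and images agree: the real fingertips sit about 38 mm behind the reported TCP along the tool axis. I'll compensate for that and push with shut fingers under the centre of mass, which is also clear of the steel frame.

```bash
cat >> h.py <<'E'
RHO=38.
def tip(x,y,z,A):
    "reported-TCP target so that the real (shut) tip centre is at dock x,y,z mm"
    return w(x,y,z)+Ro.from_rotvec(A).as_matrix()[:,2]*RHO/1e3
def tipnow(r):
    s=r.sense();return dk(np.array(s["tool_pos"])-Ro.from_rotvec(s["tcp_rot"]).as_matrix()[:,2]*RHO/1e3)
E
python3 - <<'E'
from h import *
from station import r
A=att(np.pi/2,np.radians(30),1)
r.move_l(tip(-110,-112,50,A),A)
r.move_l(tip(-110,-100,14,A),feed=.1)
f0=F(r);print(f0,tipnow(r))
y=-92;r.move_l(tip(-110,y,14,A),feed=.06)
n=0
while y<-52:
    y+=2;r.move_l(tip(-110,y,14,A),feed=.03);f=F(r);print(y,f-f0,end=";")
    if np.linalg.norm(f-f0)>4:break
print(tipnow(r),r.sense()["time_s"])
E
```

```text
[-0.  -0.3  0.4] [-110.2 -100.2   13.9]
-90 [-0.1  1.1 -0.1];-88 [-0.1  0.8 -0.3];-86 [ 0.6  0.5 -1. ];-84 [ 0.2  0.  -0.7];-82 [ 0.3  1.1 -0.6];-80 [ 0.3  0.1 -0.3];-78 [-0.2 -0.3 -0.3];-76 [ 0.7  1.3 -0.3];-74 [0.4 0.8 0.2];-72 [ 0.1 -2.8 -0.2];-70 [-0.7 -7.5  1.4];[-109.6  -72.3   13.8] 18.55
```

```bash
cat >> h.py <<'E'
def yel(im):
    import cv2
    h=cv2.cvtColor(im,cv2.COLOR_RGB2HSV)[190:270,235:315];m=cv2.inRange(h,(15,140,150),(32,255,255))
    n,l,st,c=cv2.connectedComponentsWithStats(m);k=1+np.argmax(st[1:,4])
    p=np.argwhere(l==k)[:,::-1].astype(np.float32);(cx,cy),sz,an=cv2.minAreaRect(p);a=((an+45)%90)-45
    return np.array([*(p.mean(0)+[235,190]),a])
def rel(a,b): # motion in dock mm between two yel() readings (case top z=155)
    d=(b-a)[:2]*(.846/417*1e3); wx,wy=-d[1],-d[0];wx,wy=wx+.016*-d[0]*-1,wy
    c,s=np.cos(D[2]),np.sin(D[2]);return np.round([c*wx+s*wy,-s*wx+c*wy,a[2]-b[2]],1)
E
python3 - <<'E'
from h import *
from station import r
import cv2
A=att(np.pi/2,np.radians(30),1)
y0=yel(cv2.imread("pics/top0.png")[:,:,::-1].copy())
a=yel(r.snapshot("top")["color"]);print(y0,a,rel(y0,a))
r.move_l(tip(-110,-58,14,A),feed=.05);print(F(r),tipnow(r))
b=yel(r.snapshot("top")["color"]);print(rel(y0,b))
r.move_l(tip(-110,-48,14,A),feed=.05);print(F(r),tipnow(r))
b=yel(r.snapshot("top")["color"]);print(b,rel(y0,b),r.sense()["time_s"])
E
```

```text
[280.05172348 237.81609344 -23.19859314] [280.02005768 237.76504135 -24.90476227] [0.1 0.  1.7]
[ 2.3 -6.1 -0.9] [-109.   -59.2   14. ]
[-1.4 12.9  4.1]
[ 2.7 -4.4 -1.2] [-108.9  -49.2   14. ]
[270.37393951 243.80736542 -28.73979568] [-2.8 23.1  5.5] 19.4417
```

```bash
python3 - <<'E'
from h import *
from station import r
A=att(np.pi/2,np.radians(30),1)
r.move_l(tip(-110,-85,16,A),feed=.15)
r.move_l(tip(-130,-110,230,A),feed=.25)
b=yel(r.snapshot("top")["color"]);print(b,r.sense()["time_s"])
for fl in(1,-1):
  for t in(0,.1):
    B=att(0,t,fl)
    for p in[(-222,-3,230),(-222,-3,18),(-60,0,18)]:
        k=r.solve_ik(tip(*p,B),B);print(fl,t,p,None if k is None else np.round(k,2))
E
```

```text
[270.43417358 243.79551697 -28.73979568] 20.9083
1 0 (-222, -3, 230) [ 0.41  0.17 -0.55  2.05  0.11  0.95 -1.33]
1 0 (-222, -3, 18) [-0.05  0.52 -0.02  2.34  0.03  0.28 -1.22]
1 0 (-60, 0, 18) [-0.16  0.65 -0.03  1.96  0.03  0.54 -1.34]
1 0.1 (-222, -3, 230) [ 0.49  0.12 -0.58  2.12  0.04  0.83 -1.23]
1 0.1 (-222, -3, 18) [-0.26  0.54  0.35  2.42 -1.1   0.25 -0.01]
1 0.1 (-60, 0, 18) [-0.15  0.62 -0.01  2.05 -0.05  0.38 -1.24]
-1 0 (-222, -3, 230) [ 0.98  0.39 -1.4   2.05  0.44  1.07  1.38]
-1 0 (-222, -3, 18) [ 0.53  0.66 -0.9   2.33  1.    0.61  0.86]
-1 0 (-60, 0, 18) [ 0.39  0.83 -0.96  1.95  0.91  0.87  0.96]
-1 0.1 (-222, -3, 230) [ 1.    0.22 -1.22  2.11  0.24  0.87  1.66]
-1 0.1 (-222, -3, 18) [ 0.48  0.59 -0.75  2.42  1.16  0.4   0.75]
-1 0.1 (-60, 0, 18) [ 0.4   0.77 -0.89  2.04  0.98  0.69  0.9 ]
```

```bash
cat >> h.py <<'E'
def pose(b,psi):
    def g(v): return proj("top",W(np.r_[w(v[0],v[1],0)[:2],D[2]+psi],[np.array([24,0,155])/1e3]))[0]-b[:2]
    return least_squares(g,[-130,0],x_scale=1.).x.round(1)
E
python3 - <<'E'
from h import *
from station import r
import cv2
b0=yel(cv2.imread("pics/top0.png")[:,:,::-1].copy());b=yel(r.snapshot("top")["color"])
print(pose(b0,-.013),pose(b,.03),pose(b,.08))
B=att(0,0,1)
r.goto(tip(-225,-3,235,B),B);r.grip(0.04)
r.move_l(tip(-225,-3,100,B),feed=.25)
r.move_l(tip(-225,-3,17,B),feed=.12)
f0=F(r);print(f0,tipnow(r),r.sense()["finger_gap"],r.sense()["time_s"])
x=-222
while x<-180:
    x+=2;r.move_l(tip(x,-3,17,B),feed=.04);f=F(r)
    if np.linalg.norm(f-f0)>4:break
print(x,f-f0,tipnow(r),r.sense()["time_s"])
b=yel(r.snapshot("top")["color"]);print(b)
E
```

```text
[-146.2  -24.9] [-149.    -3.3] [-149.    -4.5]
[ 0.2 -0.6 -0.9] [-224.5   -3.2   17.7] 0.039485158799234414 24.4833
-196 [-4.9  0.4  4. ] [-198.1   -3.    16.8] 27.7583
[270.16666794 243.53333282 -28.73979568]
```

```bash
python3 - <<'E'
from h import *
from station import r
B=att(0,0,1);b0=yel(r.snapshot("top")["color"])
for x in(-188,-178,-165,-150,-138):
    r.move_l(tip(x,-2,17,B),feed=.06);b=yel(r.snapshot("top")["color"]);print(x,F(r),tipnow(r),b.round(1),rel(b0,b))
print(r.sense()["time_s"])
E
```

```text
-188 [-7.3  2.4  2.8] [-191.8   -1.3   16.4] [269.5 240.9 -26.6] [ 5.3 -1.1 -2.2]
-178 [-6.4  0.1 -2.6] [-181.3   -1.5   16.3] [268.2 235.9 -25.1] [15.6 -3.1 -3.6]
-165 [-5.8  0.6 -2.1] [-168.2   -1.9   16.2] [265.7 229.7 -25.8] [29.1 -3.8 -2.9]
-150 [-5.8 -0.5 -2.5] [-153.    -2.    16.2] [262.3 222.5 -24.8] [45.  -3.9 -4. ]
-138 [-9.2  1.9 -1.6] [-142.4   -1.4   16. ] [254.4 203.5 -20.6] [86.7 -5.9 -8.2]
29.825
```

```bash
sed -i 's/\[190:270,235:315\]/[160:270,225:315]/; s/+\[235,190\]/+[225,160]/' h.py; python3 - <<'E'
from h import *
from station import r
B=att(0,0,1)
for x in(-134,-128,-122,-114,-106,-98):
    r.move_l(tip(x,-2,17,B),feed=.05);f=F(r);b=yel(r.snapshot("top")["color"]);print(x,f,tipnow(r),b.round(1),pose(b,0))
    if abs(f[0])>30 or abs(f[1])>15:break
print(r.sense()["time_s"])
E
```

```text
-134 [-13.6   2.1   4.6] [-140.5   -1.1   15.9] [253.6 202.8 -20.6] [-59.1  -5.5]
-128 [-10.8   4.1  -0.2] [-133.8   -0.8   15.7] [251.8 200.1 -22.1] [-52.6  -4.3]
-122 [-9.8  2.7 -1.5] [-126.9   -0.8   15.7] [250.2 196.7 -21.5] [-45.1  -4.3]
-114 [-14.7   4.9   4.5] [-121.2   -0.2   15.5] [249.3 194.2 -20.6] [-39.5  -4.6]
-106 [-8.6  2.7 -2.2] [-110.6   -0.9   15.8] [246.9 188.9 -21.5] [-27.7  -4.7]
-98 [-6.1  2.8 -2.7] [-101.3   -0.9   15.8] [245.1 184.7 -20.6] [-18.3  -4.8]
31.8333
```

```bash
python3 - <<'E'
from h import *
from station import r
B=att(0,0,1);x=-98
while x<-45:
    x+=3 if x<-74 else 1.5
    r.move_l(tip(x,-2,17,B),feed=.05);f=F(r);print(x,f,tipnow(r)[:2].tolist(),end="; ")
    if abs(f[0])>32 or abs(f[1])>15:break
b=yel(r.snapshot("top")["color"]);print(b,pose(b,0),r.sense()["time_s"])
E
```

```text
-95 [-7.4  2.6 -3.6] [-99.0, -0.8]; -92 [-7.4  3.8 -2.6] [-96.2, -0.7]; -89 [-7.5  4.2 -3.2] [-93.3, -0.6]; -86 [-8.3  3.7 -3.1] [-90.3, -0.5]; -83 [-8.1  5.  -1.9] [-87.3, -0.4]; -80 [-6.9  3.8 -1.8] [-84.0, -0.7]; -77 [-7.1  3.5 -3.4] [-81.0, -0.7]; -74 [-7.8  2.  -2.1] [-78.2, -0.7]; -72.5 [-7.9  2.8 -1.6] [-77.0, -0.6]; -71.0 [-8.3  3.1 -2.2] [-75.6, -0.6]; -69.5 [-8.4  3.9 -1.5] [-74.1, -0.6]; -68.0 [-10.    3.2  -2.4] [-73.0, -0.6]; -66.5 [-10.    2.9  -1.7] [-71.8, -0.6]; -65.0 [-10.1   3.7  -0.7] [-70.5, -0.6]; -63.5 [-10.7   3.3  -0.4] [-69.3, -0.6]; -62.0 [-11.7   3.8   0.1] [-68.1, -0.7]; -60.5 [-13.4   4.3   1.1] [-67.0, -0.7]; -59.0 [-14.8   3.3   3.7] [-66.2, -0.7]; -57.5 [-15.2   3.3   4.2] [-65.0, -0.7]; -56.0 [-16.6   3.8   5.4] [-63.9, -0.7]; -54.5 [-19.9   4.5   9. ] [-63.8, -0.7]; -53.0 [-25.    3.9  12.7] [-63.8, -0.7]; -51.5 [-28.5   5.5  16.8] [-63.9, -0.7]; -50.0 [-33.1   5.2  21.8] [-63.9, -0.7]; [240.52147198 166.92638016 -16.18920135] [ 18.9 -11.2] 37.8833
```

Hard stop at exactly the predicted home position (-64). I'll back off and look.

```bash
python3 - <<'E'
from h import *
from station import r
import cv2
B=att(0,0,1)
r.move_l(tip(-64,-2,18,B),feed=.05)
r.move_l(tip(-130,-2,25,B),feed=.15)
r.move_l(tip(-190,-2,150,B),feed=.25)
r.pause(.3)
ims=[]
for n,o in(("scene",(200,160)),("top",(200,110))):
    im=np.ascontiguousarray(r.snapshot(n)["color"][o[1]:o[1]+130,o[0]:o[0]+100,::-1]);im=cv2.resize(im,None,fx=4,fy=4,interpolation=cv2.INTER_CUBIC)
    for P in BP[1:]: cv2.polylines(im,[((proj(n,W(D,np.array(P)/1e3))-o)*4).astype(int)],True,(255,0,255),1)
    ims.append(im)
cv2.imwrite("pics/end.png",cv2.convertScaleAbs(np.hstack(ims),alpha=1.3,beta=15));print(F(r),r.sense()["time_s"])
E
```

```text
[-0.8  0.3 -0.1] 40.0167
```

View pics/end.png

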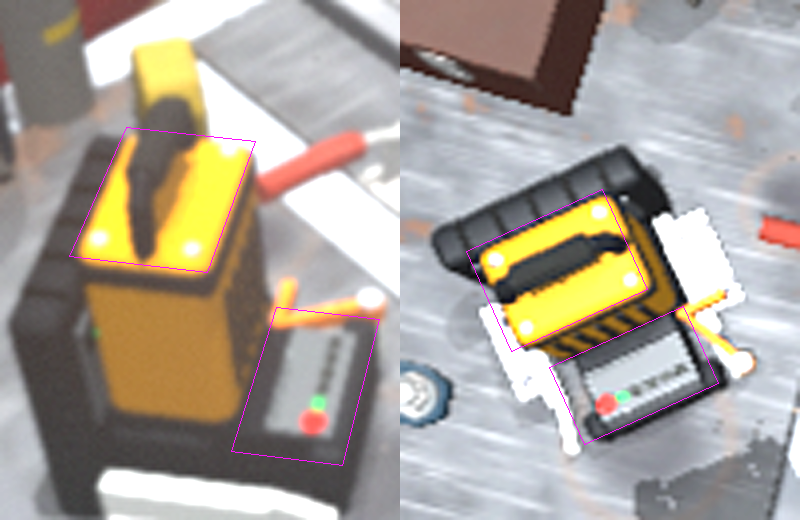

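The battery sits in the lane against the charger. The catch runs from its pin (740,362) to its nose (680,315), the same 38° as when sprung out at the start, so it has snapped into the notch. The bystanders in view look unmoved and the arm is clear.

```bash
python3 -c "
from station import r
print(r.close_job(), r.sense()['time_s'])"
```

```text
the job is handed in; nothing more can be done
the job is handed in; nothing more can be done
```

The battery was pushed low on its base into line and fully home in the dock; the last picture shows the orange catch snapped in, and I handed the job in at about 40 s of the 59 s allowed. While feeling for the bench, the gripper also bumped something, probably the steel frame, at about 6 N.

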